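# Slide a test cassette home under the reader's hold-down spring and start the reading

## Task

A test cassette lies in the open tray of the rapid-test reader, just short of the hold-down spring. Press it down firmly with the fingertips on its ribbed end and slide it along the tray, under the spring, until it is fully home against the stop; then press the reader's round start key all the way down. Do not lift the cassette out of the tray, and leave the other things on the bench where they are.

Things in the scene. Friction and masses are not known exactly. Their poses are not given: they have to be found in the camera images.
- reader: Rapid-test reader, fixed: white housing 210 deep x 180 wide x 93 high; its front face is 50 high, then slopes up backwards at 20 degrees (display, keys). A dark tray 48 wide stands out of the front face towards the robot by 132. Origin on the bench below the front face, on the tray's centre line; +x runs along the tray into the housing, y across the tray, z up.
- tray_stop (a point): Middle of the stop's face at the inner end of the tray's pocket, on the pocket floor, 18 above the bench and 16 outside the housing's front face. Axes as the reader's: the cassette lies on its -x side and slides to +x. The pocket is 21.6 wide; its walls are 5 high all round (tops 23 above the bench).
- cassette: Test cassette to slide: flat white block 70 x 20 x 6, 11 to 20 g, lying in the pocket, top 24 above the bench, 1 above the walls. Origin under its centre; +x end is the nose, 26 to 36 short of the stop at the start. It slides in the tray with friction about 0.2; the spring resists its entry with about 6 N, then 3: press with about 15 to 20 N to carry it along, again if it slips.
- cassette_nose (a point): Middle of the lower edge of the cassette's nose, 35 ahead of its origin. Fully home, it meets the point tray_stop.
- cassette_grip (a point): Middle of the top of the cassette's ribbed finger grip, where to press: a raised pad 18 x 18, 1.5 above the rest of the top (25.5 above the bench), 24 behind the cassette's origin, near its outer (-x) end. A fingertip holds on it with friction about 0.9; the rest of the top, with window and sample well, is slippery.
- spring (a joint): Lift of the hold-down leaf spring, rad: 0 at rest, about 0.1 when it lies on the cassette. Steel leaf 12 wide, clamped above the stop and reaching 24 past the stop's face over the pocket; its tip is turned up as a lead-in.
- spring_lip (a point): Outer edge of the spring's turned-up lip, 28 above the bench, 40 outside the housing's front face; keep the fingertips clear of it (with the cassette home, the middle of its ribbed grip is still 35 short of this lip).
- start_key (a joint): Travel of the start key, m: 0 released, 0.004 fully down; it springs back. It moves along the normal of the sloped front; about 4 N press it home.
- start_key_top (a point): Middle of the top of the start key: the only round key, white, 22 across, in a grey bezel 38 across, on the reader's sloped front at the robot's right of the tray (reader y = -60). Its top faces up, tilted 20 degrees towards the robot; the key stands 6 proud of its bezel.
- spare_cassette: Another cassette of the same kind lying flat on the bench beside the tray; leave alone. Origin under its centre.
- dropper: Small white dropper bottle with grey cap, 26 across, 52 high, standing beside the tray; leave alone. Origin under its centre.
- timer: Round white bench timer, 58 across, 22 high, lying flat; leave alone. Origin under its centre.
- marker: Marker pen 130 long, lying; leave alone. Origin under it.
- pipette: Hand pipette 230 long, lying; leave alone. Origin under it.
- beaker: Small glass beaker, 52 across, 60 high; leave alone. Origin under its centre.
- wash_bottle: White wash bottle with red cap, 66 across, 160 high; leave alone. Origin under its centre.
- tray_end (a point): Middle of the closed outer end of the pocket, on its floor, 110 from the stop (reader x = -126). The end wall is 6 thick.
Not all that is in view belongs to the job. What is shaped like the cassette but black, blue or yellow is not meant.

How it is judged (in metres and radians):
On the way, in this order (a step that is already met when the one before it is completed fails the run):
1. the cassette is pressed by the fingers with more than 8 N while its nose is under the raised spring and still short of the stop (contact force between the fingers and cassette above 8 N and value of joint spring above 0.05 rad and x of cassette_nose in the frame of tray_stop below -0.004 m), for 0.03 s.
2. the cassette's nose is within 3 mm of the stop, under the spring (x of cassette_nose in the frame of tray_stop above -0.003 m and value of joint spring above 0.05 rad), for 0.1 s.
3. the start key is pressed down (value of joint start_key above 0.003 m), for 0.05 s.
At the end, for the whole second after the job is handed in: the cassette lies flat and still in the tray with its nose within 3 mm of the stop, the spring resting on it, and the start key has come back up (all of step 2 and distance between cassette_nose and tray_stop below 0.005 m and angle between cassette's own z axis and vertical below 0.05 rad and linear speed of cassette below 0.01 m/s and value of joint start_key below 0.001 m); the robot touches nothing.
It fails at once if the cassette is lifted more than 4 mm off the tray floor or tipped (z of cassette in the frame of tray_stop above 0.004 m or angle between cassette's own z axis and vertical above 0.15 rad).
It fails at once if another thing on the bench is moved more than 20 mm (distance of any of spare_cassette, dropper, timer, marker, pipette, beaker, wash_bottle from where it was at the start of the episode above 0.02 m).
It also fails if it takes over 38 s, if anything falls off the work surface, if the arm or the gripper's body presses on something with over 40 N, if the wrist force passes 120 N, or if a joint passes its speed limit or range.

## Robot

A 7-joint arm with a two-finger parallel gripper is mounted at the origin on the work surface. World frame = base frame: x ahead of the robot, y to its left, z up, the work surface at z = 0. Lengths are in m, angles in degrees, forces in N, time in s.
With the tool pointing down it reaches from about 0.35 to 0.9 m from the base axis. Payload 19.9 kg.
Tool frame: the origin (TCP) lies midway between the tips of the shut fingers; the grasp point (between the pads) lies 19 mm behind it; z points along the fingers, y is the line along which they close (so a half turn about z gives the same grasp; the last joint's range is limited). The gripper opens to 94 mm and grips with 3 to 60 N. Pads are 16 mm wide; open, the fingers measure 119 mm over their backs; the gripper's body (75 mm by 177 mm) begins 78 mm behind the grasp point.
Start: joints at [-66.893, 23.915, -0.59, 92.452, 0.269, 63.638, -3.037], TCP at [0.269, 0.564, 0.205] pointing down, gripper open.
Joint ranges: [-161.28, 161.28], [-22.2, 115.67], [-73.04, 71.86], [3.21, 147.25], [-68.34, 248.33], [10.77, 114.83], [-161.83, 161.83]. Speed limits (degrees/s): [108.29, 108.29, 136.94, 136.94, 172.46, 172.46, 172.46].

## Interface

Orientations are given as [roll, pitch, yaw] about the fixed x, y, z axes, in that order (R = Rz(yaw) Ry(pitch) Rx(roll)).
In Python, from plant import r gives the robot as it stands.
- The arm moves only by the shell command python3 -m pendant 'ROWS' [FORCE]. ROWS is JSON, a list of rows, each a list of 5 numbers: the shift along the world's x, y, z in units of 20 mm (1.0 is 20 mm), then the turn about the world's z in units of 0.08 rad (1.0 is 0.08 rad), then the finger opening in mm, from 0 to 94. A call has 1 to 8 rows; each row shifts and turns the commanded pose from where the row before left it; what a row does not reach is not made up. A row lasts 1/10 s, in which the tool goes at most 50 mm and 8.59 degrees, less where a joint would pass 70% of its speed; a pose out of reach is approached as far as the arm can. A call with a number of a shift or a turn outside -1 to 1 is refused whole. A call with a gripper value outside its range is refused whole. The fingers move at their own pace and stop on an object; FORCE is the grip in N (left out, the last holds). Time passes only in rows, so rows that do not move let the fingers close. It gives the time, the measured TCP pose, the force, the opening and the grip force at its end, in the units of the state.
- r.read_state(): the state, without advancing time (a new reading comes with each control period).
- r.snapshot(name): name is "scene" or "top"; returns (picture, depth): 420x560x3 uint8, red, green, blue; 420x560 float32, m along the optical axis (not along the pixel's ray), 0 where there is no reading.
- r.camera_params(name): a dict with "intrinsics" (3x3 intrinsics, pixels), "dist" ([k1, k2, p1, p2, k3] as OpenCV has them; the pictures are not rectified), "world_to_cam" (4x4, takes a point from world to camera coordinates). Camera axes: x right, y down, z forward; pixel columns grow to the right and rows downward; lengths in m; the calibration is good to about 2 mm. A picture is of the moment at which its call begins. camera_params takes no time and is no camera call.
- r.sign_off(): hands the job in; it is judged then, once.
The state is a dict: "time": time; "joints": joint angles; "joint_velocities": joint speeds; "joint_efforts": joint torques, N m; "position": TCP position; "ee_rot": TCP orientation; "wrist_force": force on the tool from outside, world axes, zero at the start; "wrist_torque": the same for the moment, N m; "width": finger opening in m; "grasp_force": force on a finger pad.
Only numpy, scipy, OpenCV 4.12 (cv2) and the standard library are available. Lean on these libraries where they do the work, as an engineer would, in place of code of your own. Each camera call takes 0.05 s, during which the arm holds its last target. There are 200 camera calls.

## Working session

There is one attempt and no reset: what is moved stays moved. The work goes in short steps, Python scripts to look and compute and a shell command to move; the robot and the scene stay as the last step left them, time stands still between calls to the robot, and variables do not carry over. Pictures are saved under pics/ and viewed, at most 10 in all, crops included, and the job is handed in when it is done.

```bash
mkdir -p pics; ls; python3 - <<'E'
from plant import r
import cv2
for n in("scene","top"):
    p,d=r.snapshot(n); cv2.imwrite(f"pics/{n}0.png",p[:,:,::-1]); 
    import numpy as np; np.savez(f"{n}0.npz",p=p,d=d)
    c=r.camera_params(n); print(n,c)
s=r.read_state();print(s)
E
```

```text
pics
scene {'intrinsics': array([[381.36666589,   0.        , 273.36862166],
       [  0.        , 381.36666589, 208.57551586],
       [  0.        ,   0.        ,   1.        ]]), 'dist': array([-0.05500037,  0.        ,  0.        ,  0.        ,  0.        ]), 'world_to_cam': array([[ 0.87641393,  0.48153678,  0.00457664, -0.44212138],
       [ 0.40716497, -0.73591312, -0.54097003, -0.17562595],
       [-0.25712896,  0.47597711, -0.84102942,  1.21884402],
       [ 0.        ,  0.        ,  0.        ,  1.        ]])}
top {'intrinsics': array([[392.67771977,   0.        , 279.09474744],
       [  0.        , 392.67771977, 206.04104255],
       [  0.        ,   0.        ,   1.        ]]), 'dist': array([0.01152482, 0.        , 0.        , 0.        , 0.        ]), 'world_to_cam': array([[-0.01987731, -0.99897627, -0.04063625,  0.02067029],
       [-0.9849908 ,  0.02653684, -0.17055475,  0.51053878],
       [ 0.1714585 ,  0.03663616, -0.98450992,  0.95980415],
       [ 0.        ,  0.        ,  0.        ,  1.        ]])}
{'time': 0.1, 'joints': array([-66.89281955,  23.94381563,  -0.58910135,  92.47992024,
         0.26928062,  63.63807409,  -3.03646847]), 'joint_velocities': array([-1.96975107e-02, -9.56969670e-02,  2.16560036e-02, -7.57904349e-02,
        1.09380982e-05,  6.93013531e-02, -1.86046895e-02]), 'joint_efforts': array([ 2.51791520e-03, -8.52595925e+01,  6.40852321e-01, -4.26705265e+01,
       -4.86863335e-02,  1.63158285e-02,  8.03461353e-05]), 'position': array([0.26880437, 0.56388746, 0.2049125 ]), 'ee_rot': array([-1.79939756e+02,  5.27177727e-03,  1.54514588e+02]), 'wrist_force': array([-0.11712076,  0.61372603,  0.97086139]), 'wrist_torque': array([ 0.03721742,  0.00554022, -0.01695638]), 'grasp_force': 0.0, 'width': 0.09397613067710064}
```

View pics/scene0.png

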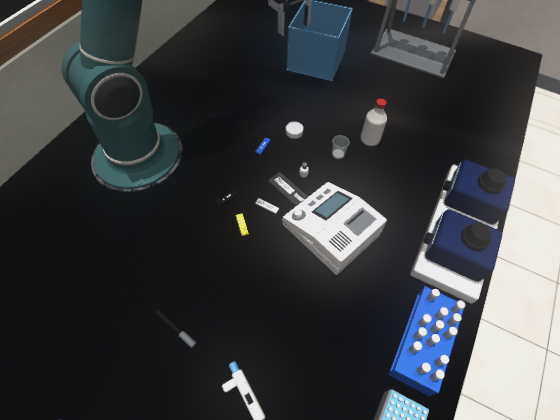

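View pics/top0.png

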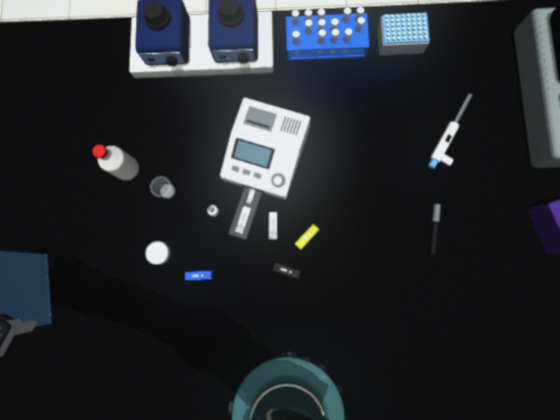

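Top view: reader centred (265,148), tray running from (252,190) to (237,237) with the cassette in it at about (244,218), start key at (278,180), spare at (273,225) and dropper at (212,211).

```bash
cat > h.py <<'E'
import numpy as np, cv2
from plant import r
def ray(n,uv,z):
    c=r.camera_params(n);K,D,T=c["intrinsics"],c["dist"],c["world_to_cam"]
    q=cv2.undistortPoints(np.array(uv,float).reshape(-1,1,2),K,D)[:,0]
    R,t=T[:3,:3],T[:3,3]; o=-R.T@t; d=np.c_[q,np.ones(len(q))]@R
    return o+d*((z-o[2])/d[:,2])[:,None]
def proj(n,P):
    c=r.camera_params(n);T=c["world_to_cam"]
    return cv2.projectPoints(np.array(P,float).reshape(-1,1,3),cv2.Rodrigues(T[:3,:3])[0],T[:3,3],c["intrinsics"],c["dist"])[0][:,0]
E
python3 - <<'E'
import numpy as np,cv2
a=np.load("top0.npz")["p"][160:245,205:305,::-1];b=np.load("scene0.npz")["p"][165:240,250:350,::-1]
A=cv2.resize(a,None,fx=7,fy=7,interpolation=cv2.INTER_CUBIC)
cv2.imwrite("pics/topc.png",A);cv2.imwrite("pics/scc.png",cv2.resize(b,None,fx=7,fy=7,interpolation=cv2.INTER_CUBIC))
E
```

```text
(no output)
```

View pics/topc.png

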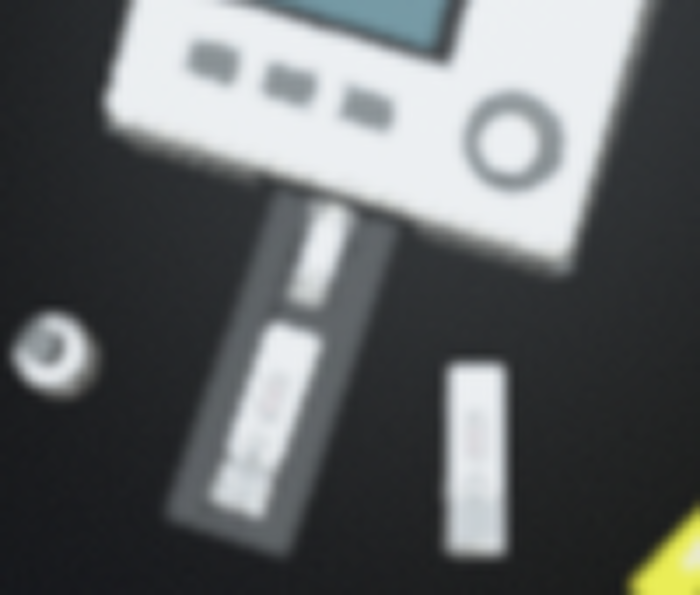

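View pics/scc.png

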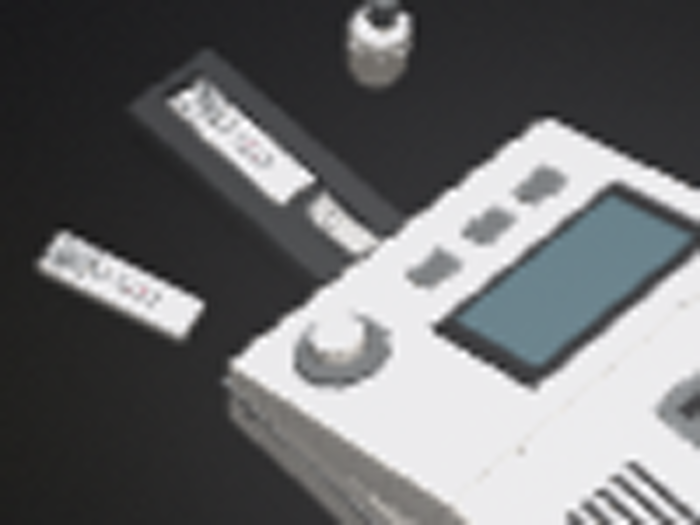

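The top crop shows the cassette's corners at (272,322), (322,338), (212,498) and (265,518), the tray's outer corners at (168,517) and (288,555), and the bezel centred at (513,140). The scene crop confirms this layout: gap between nose and spring lip, key bezel at about (342,348).

```bash
python3 - <<'E'
from h import *
f=lambda p,o:(np.array(p)+.5)/7-.5+np.array(o)
T=(205,160);S=(250,165)
def show(n,a,b):print(n,np.round(a,4).tolist(),np.round(b,4).tolist())
ct=ray("top",f([(272,322),(322,338),(212,498),(265,518)],T),.024)
cs=ray("scene",f([(315,185),(290,205),(205,80),(170,98)],S),.024)
for n,c in(("top",ct),("scene",cs)):
    d=c[:2].mean(0)-c[2:].mean(0); print(n,"cass ctr",c.mean(0).round(4),"len",np.linalg.norm(d).round(4),"yaw",np.degrees(np.arctan2(d[1],d[0])).round(2))
et=ray("top",f([(168,517),(288,555)],T),.023);es=ray("scene",f([(205,50),(130,108)],S),.023)
for e in(et,es):
    d=e[0]-e[1];print("tray end",e.mean(0).round(4),np.linalg.norm(d).round(4),"yaw",np.degrees(np.arctan2(-d[0],d[1])).round(2))
# housing front top edge
h=ray("top",f([(108,122),(572,260)],T),.05);d=h[0]-h[1];print("front",h.round(4),np.linalg.norm(d),np.degrees(np.arctan2(-d[0],d[1])))
# spring lip
print("lip",ray("top",f([(306,302)],T),.028).round(4),ray("scene",f([(315,205)],S),.028).round(4))
for n,p,o in(("top",(513,140),T),("scene",(342,348),S)):print("bezel",ray(n,f([p],o),.055).round(4),ray(n,f([p],o),.06).round(4))
print("keytop",ray("top",f([(512,142)],T),.063).round(4),ray("scene",f([(340,335)],S),.063).round(4))
E
```

```text
top cass ctr [0.4818 0.1046 0.024 ] len 0.0699 yaw -18.46
scene cass ctr [0.4832 0.1066 0.024 ] len 0.0729 yaw -20.44
tray end [0.4385 0.1198 0.023 ] 0.0471 yaw -18.77
tray end [0.4386 0.1207 0.023 ] 0.045 yaw -16.87
front [[ 0.5904  0.1602  0.05  ]
 [ 0.5335 -0.0103  0.05  ]] 0.17970998781170458 -18.43337674438815
lip [[0.5247 0.0896 0.028 ]] [[0.5253 0.0892 0.028 ]]
bezel [[0.5778 0.0101 0.055 ]] [[0.5766 0.0099 0.06  ]]
bezel [[0.5725 0.0167 0.055 ]] [[0.5737 0.0137 0.06  ]]
keytop [[0.5752 0.0102 0.063 ]] [[0.571  0.0169 0.063 ]]
```

```bash
python3 -m pendant '[[0.4,-0.9,0,0.1,0],[0.4,-0.9,0,0.1,0],[0.4,-0.9,0,0.1,0],[0.4,-0.9,0,0.1,0],[0.4,-0.9,0,0.1,0],[0.4,-0.9,0,0.1,0],[0.4,-0.9,0,0.1,0],[0.4,-0.9,0,0.1,0]]' 20
python3 -m pendant '[[0.4,-1,0,0.1,0],[0.4,-1,0,0.1,0],[0.4,-1,0,0.1,0],[0.4,-1,0,0.1,0],[0.4,-1,0,0.1,0],[0.4,-1,0,0.1,0],[0.4,-1,0,0.1,0],[0.4,-1,0,0,0]]'
python3 -m pendant '[[0.4,-1,-0.6,0,0],[0.4,-1,-0.6,0,0],[0.4,-1,-0.6,0,0],[0.4,-1,-0.6,0,0],[0.4,-1,-0.6,0,0],[0.4,-1,-0.6,0,0],[0.4,-1,-0.6,0,0],[0.3,-0.4,-0.4,0,0]]'
```

```text
time: 0.9
position: [0.3331, 0.4192, 0.2052]
ee_rot: [-180.0, -0.0, 158.2]
wrist_force: [0.5, -0.8, -0.5]
width: 0.0333
grasp_force: 0.0
time: 1.7
position: [0.397, 0.2592, 0.2053]
ee_rot: [-180.0, -0.0, 161.4]
wrist_force: [-0.6, -0.2, -0.3]
width: 0.0007
grasp_force: 0.0
time: 2.5
position: [0.459, 0.1104, 0.1126]
ee_rot: [-179.9, -0.0, 161.3]
wrist_force: [-0.6, 0.7, -0.7]
width: 0.0003
grasp_force: 0.0
```

```bash
python3 -m pendant '[[0,0.1,-0.9,0,0],[0,0,-0.9,0,0],[0,0,-0.9,0,0],[0,0,-0.9,0,0],[0,0,-0.2,0,0],[0,0,0,0,0]]'
python3 - <<'E'
from h import *
p,_=r.snapshot("scene");q,_=r.snapshot("top")
k=lambda a,u,v:cv2.resize(a[v:v+75,u:u+55,::-1],None,fx=7,fy=7,interpolation=cv2.INTER_CUBIC)
cv2.imwrite("pics/pre.png",np.hstack([k(p,258,158),k(q,215,172)]))
E
```

```text
time: 3.1
position: [0.4587, 0.1144, 0.0372]
ee_rot: [-180.0, -0.0, 161.4]
wrist_force: [-0.2, -0.0, 0.7]
width: 0.0003
grasp_force: 0.0
```

View pics/pre.png

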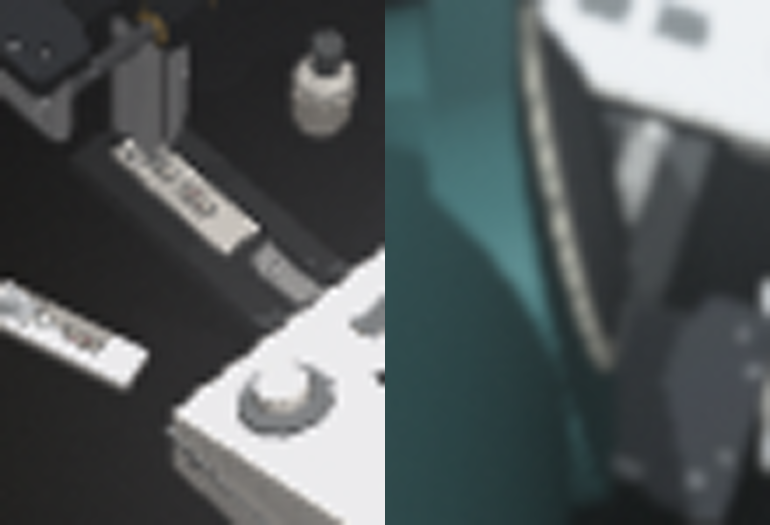

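The fingertips stand over the ribbed end in the scene view (tips about (150,140), cassette nose at (240,240)); they are about 2 mm to the left, so I correct and press.

```bash
python3 -m pendant '[[0.05,-0.1,-0.2,0,0],[0,0,-0.2,0,0],[0,0,-0.1,0,0],[0,0,-0.05,0,0],[0,0,0,0,0]]'
python3 -m pendant '[[0,0,-0.05,0,0],[0,0,-0.05,0,0],[0,0,0,0,0]]'
```

```text
time: 3.7
position: [0.4598, 0.1121, 0.0263]
ee_rot: [-180.0, -0.0, 161.4]
wrist_force: [-0.7, 1.6, 0.6]
width: 0.0005
grasp_force: 0.0
time: 4.0
position: [0.4607, 0.1125, 0.0256]
ee_rot: [179.9, 0.1, 161.4]
wrist_force: [-5.3, -0.4, 26.7]
width: 0.0004
grasp_force: 13.2
```

```bash
python3 -m pendant '[[0.1,-0.033,0.01,0,0],[0.1,-0.033,0,0,0],[0.1,-0.033,0,0,0],[0.1,-0.033,0,0,0]]'
python3 -m pendant '[[0.1,-0.033,0,0,0],[0.1,-0.033,0,0,0],[0.1,-0.033,0,0,0]]'
```

```text
time: 4.4
position: [0.4686, 0.1101, 0.0256]
ee_rot: [179.9, 0.1, 161.4]
wrist_force: [-5.2, 2.0, 21.9]
width: 0.0004
grasp_force: 11.1
time: 4.7
position: [0.4746, 0.108, 0.0256]
ee_rot: [179.9, 0.0, 161.4]
wrist_force: [-5.1, 0.6, 22.8]
width: 0.0003
grasp_force: 11.2
```

```bash
for i in 1 2; do :; done; python3 -m pendant '[[0.1,-0.033,0,0,0],[0.1,-0.033,0,0,0]]'
python3 -m pendant '[[0.1,-0.033,0,0,0],[0.1,-0.033,0,0,0]]'
python3 -m pendant '[[0.1,-0.033,0,0,0],[0.1,-0.033,0,0,0]]'
```

```text
time: 4.9
position: [0.478, 0.1068, 0.0256]
ee_rot: [180.0, -0.0, 161.4]
wrist_force: [-11.4, 2.8, 28.0]
width: 0.0006
grasp_force: 14.3
time: 5.1
position: [0.4812, 0.1057, 0.0255]
ee_rot: [180.0, -0.1, 161.4]
wrist_force: [-12.2, 2.0, 30.1]
width: 0.0003
grasp_force: 15.1
time: 5.3
position: [0.4856, 0.1042, 0.0256]
ee_rot: [180.0, -0.1, 161.4]
wrist_force: [-11.5, 1.6, 29.7]
width: 0.0002
grasp_force: 14.3
```

```bash
python3 -m pendant '[[0.1,-0.033,0,0,0],[0.1,-0.033,0,0,0]]'
python3 -m pendant '[[0.08,-0.027,0,0,0],[0.08,-0.027,0,0,0]]'
python3 -m pendant '[[0.05,-0.017,0,0,0],[0,0,0,0,0]]'
```

```text
time: 5.5
position: [0.4896, 0.1028, 0.0256]
ee_rot: [180.0, -0.1, 161.4]
wrist_force: [-12.1, 1.0, 29.0]
width: 0.0004
grasp_force: 14.4
time: 5.7
position: [0.4928, 0.1017, 0.0256]
ee_rot: [180.0, -0.0, 161.4]
wrist_force: [-10.7, 0.5, 28.5]
width: 0.0006
grasp_force: 14.2
time: 5.9
position: [0.4936, 0.1014, 0.0256]
ee_rot: [180.0, -0.1, 161.4]
wrist_force: [-11.9, 0.7, 30.1]
width: 0.0
grasp_force: 15.0
```

Expected end is about 0.4938 to 0.495; I push on until the stop is felt.

```bash
python3 -m pendant '[[0.05,-0.017,0,0,0],[0,0,0,0,0]]'
python3 -m pendant '[[0.05,-0.017,0,0,0],[0,0,0,0,0]]'
python3 -m pendant '[[0.05,-0.017,0,0,0],[0,0,0,0,0]]'
```

```text
time: 6.1
position: [0.4936, 0.1014, 0.0255]
ee_rot: [180.0, -0.2, 161.4]
wrist_force: [-19.2, 2.9, 35.6]
width: 0.0006
grasp_force: 17.9
time: 6.3
position: [0.4938, 0.1013, 0.0254]
ee_rot: [-180.0, -0.3, 161.5]
wrist_force: [-24.3, 5.1, 42.2]
width: 0.0002
grasp_force: 20.9
time: 6.5
position: [0.4939, 0.1013, 0.0254]
ee_rot: [-180.0, -0.4, 161.5]
wrist_force: [-29.9, 6.4, 46.8]
width: 0.0005
grasp_force: 23.8
```

Force rises with no motion: at the stop. Relax, lift, look.

```bash
python3 -m pendant '[[-0.08,0.027,0.03,0,0],[0,0,0.1,0,0],[0,0,0.5,0,0],[0,0,0.9,0,0],[0,0,0.9,0,0],[0,0,0.9,0,0]]'
python3 - <<'E'
from h import *
p,_=r.snapshot("scene")
cv2.imwrite("pics/post.png",cv2.resize(p[165:240,250:350,::-1],None,fx=7,fy=7,interpolation=cv2.INTER_CUBIC))
E
```

```text
time: 7.1
position: [0.4958, 0.1002, 0.0925]
ee_rot: [180.0, 0.0, 161.4]
wrist_force: [-0.1, 0.1, 0.5]
width: 0.0004
grasp_force: 0.0
```

View pics/post.png

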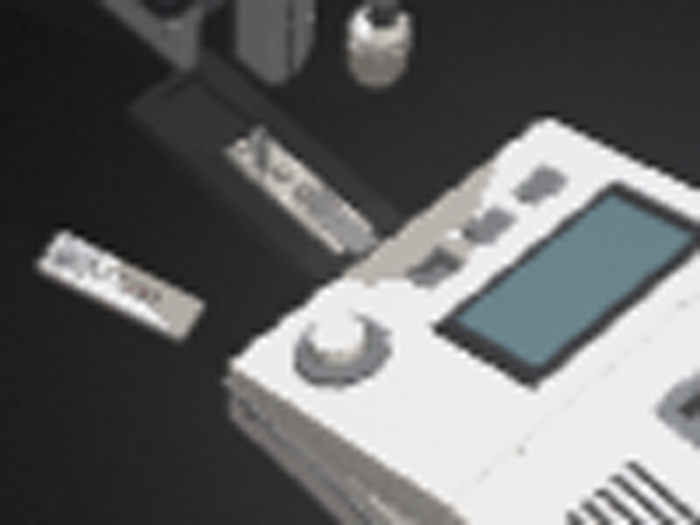

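The cassette's nose is now under the spring near (370,245), its outer end moved from (185,90) to (243,138), matching the 35 mm travel. Now the key.

```bash
python3 - <<'E'
from h import *
e=ray("scene",(np.array([(225,150),(262,125)])+.5)/7-.5+(250,165),.024).mean(0)
print("outer end",e,"expected",np.array([.563,.077])-.086*np.array([.948,-.317]))
E
python3 -m pendant '[[0.7,-0.88,0.1,0,0],[0.7,-0.88,0,0,0],[0.7,-0.88,0,0,0],[0.7,-0.88,0,0,0],[0.7,-0.88,-0.2,0,0],[0,0,-0.3,0,0],[0,0,-0.2,0,0],[0,0,0,0,0]]'
```

```text
outer end [0.4819688  0.10817861 0.024     ] expected [0.481472 0.104262]
time: 7.95
position: [0.5647, 0.0131, 0.0787]
ee_rot: [-180.0, -0.1, 161.4]
wrist_force: [0.4, 0.4, 0.2]
width: 0.0008
grasp_force: 0.0
```

```bash
python3 -m pendant '[[0.1,0,-0.15,0,0],[0,0,-0.15,0,0],[0,0,0,0,0]]'
python3 -m pendant '[[0,0,-0.1,0,0],[0,0,-0.05,0,0]]'
python3 -m pendant '[[0,0,-0.05,0,0],[0,0,0,0,0]]'
```

```text
time: 8.25
position: [0.5676, 0.0128, 0.0731]
ee_rot: [180.0, 0.0, 161.4]
wrist_force: [0.4, 0.9, 2.1]
width: 0.0008
grasp_force: 1.1
time: 8.45
position: [0.5679, 0.0125, 0.0704]
ee_rot: [180.0, 0.0, 161.4]
wrist_force: [1.0, 1.4, 7.3]
width: 0.0001
grasp_force: 3.5
time: 8.65
position: [0.5681, 0.0125, 0.07]
ee_rot: [180.0, 0.1, 161.4]
wrist_force: [-1.5, 1.7, 14.4]
width: 0.0005
grasp_force: 6.8
```

Bottomed out (14 N, stiff). Hold briefly, retreat clear, and check.

```bash
python3 -m pendant '[[0,0,-0.02,0,0],[0,0,0,0,0]]'
python3 -m pendant '[[0,0,0.3,0,0],[0,0,0.9,0,0],[0,0,0.9,0,0],[0,0,0.9,0,0],[-0.5,0,0.9,0,0],[-0.9,0,0.9,0,0],[-0.9,0,0.9,0,0],[0,0,0,0,0]]'
python3 - <<'E'
from h import *
p,_=r.snapshot("scene")
cv2.imwrite("pics/end.png",cv2.resize(p[165:240,250:350,::-1],None,fx=7,fy=7,interpolation=cv2.INTER_CUBIC))
E
```

```text
time: 8.85
position: [0.5682, 0.0125, 0.0698]
ee_rot: [180.0, 0.1, 161.4]
wrist_force: [-2.6, 1.6, 17.9]
width: 0.0006
grasp_force: 8.7
time: 9.65
position: [0.5208, 0.0123, 0.1848]
ee_rot: [179.9, 0.1, 161.4]
wrist_force: [0.6, -0.1, -0.7]
width: 0.0005
grasp_force: 0.0
```

View pics/end.png

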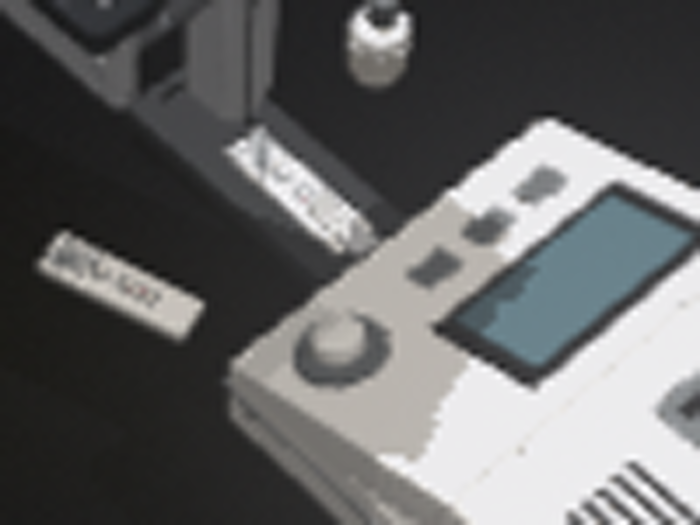

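The cassette is still home, with its outer end at (243,138), the key is back up at (337,335), and the spare cassette and dropper have not moved.

```bash
python3 -c "
from plant import r
print(r.sign_off())"
```

```text
the job is handed in; nothing more can be done
None
```

I slid the cassette under the spring until the push force rose against the stop, then pressed the start key until it bottomed out (about 18 N). The last picture shows the cassette still home and the key back up. The job is handed in at about 10 s; no verdict came back.

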